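# Nip a square tube home in the welder's vice

### The arm

A 6-joint arm with a two-finger parallel gripper is mounted at the origin on the work surface. World frame = base frame: x ahead of the robot, y to its left, z up, the work surface at z = 0. Lengths are in mm, angles in rad, forces in N, time in s.
With the tool pointing down it reaches from about 350 to 975 mm from the base axis. Payload 7.1 kg.
Tool frame: the origin (TCP) lies at the very end of the fingers, on their centre line; the grasp point (between the pads) lies 19 mm behind it; z points along the fingers, y is the direction in which the jaws open and shut (so a half turn about z gives the same grasp; the last joint's range is limited). The gripper opens to 88 mm and grips with 3 to 60 N. Pads are 20 mm wide; open, the fingers measure 115 mm over their backs; the gripper's body (75 mm by 178 mm) begins 61 mm behind the grasp point.
Start: joints at [-1.187, 0.423, 1.63, -0, 1.089, -0.019], TCP at [245.013, -574.955, 222.675] pointing down, gripper open.
Joint ranges: [-3, 3], [-0.9, 2.11], [0.09, 2.58], [-1.31, 4.45], [0.11, 2.69], [-2.54, 2.54]. Speed limits (rad/s): [2.39, 2.39, 3.01, 3.14, 3.14, 3.14].

### API

Orientations are given as [roll, pitch, yaw] about the fixed x, y, z axes, in that order (R = Rz(yaw) Ry(pitch) Rx(roll)).
In Python, from cell import arm gives the robot as it stands. The module is installed in compiled form; this text tells all that it offers.
- The arm moves only by the tool send_rows, never from a script. Its argument "moves" is a list of rows, each an object of numbers: "dx", "dy", "dz": the shift along the world's x, y, z in mm; "twist": the turn about the world's z in degrees. A call has exactly 10 rows; each row is the pose to reach, as a shift and turn from the pose commanded when the call began; what a row does not reach only later rows make up. A row lasts 1/12 s, in which the tool goes at most 41.7 mm and 7.16 degrees, less where a joint would pass 70% of its speed; a pose out of reach is approached as far as the arm can. A call with a gripper value outside its range is refused whole. "fingers" is the opening in per cent of the stroke, from 0 (shut) to 100 (fully open), set as the call begins (left out, the last holds). The fingers move at their own pace and stop on an object; "force" is the grip in N (left out, the last holds). Time passes only in rows, so rows that repeat a pose let the fingers close, or fill a call up. It gives the time, the measured TCP pose, the force and the opening at its end, in the units of the state.
- arm.read_state(): the state, without advancing time (a new reading comes with each control period).
- arm.capture(name): name is "scene" or "top" or "wrist"; returns (picture, depth): 400x640x3 uint8, blue, green, red; 400x640 float32, mm along the optical axis (not along the pixel's ray), 0 where there is no reading.
- arm.camera_info(name): a dict with "camera_matrix" (3x3 intrinsics, pixels), "k1" (the pictures are not rectified: a ray, as slopes to the right and down, at radius r is drawn at 1 + k1 r^2 times it, then the intrinsics apply), "eye" and "orientation" of the camera in the world; the wrist camera has in their place "hand_eye" (4x4, takes a point from camera to tool coordinates, whose origin is the TCP and whose axes are the flange's). Camera axes: x right, y down, z forward; pixel columns grow to the right and rows downward; lengths in mm; the calibration is good to about 2 mm. A picture is of the moment at which its call begins: read the wrist's pose just before it. camera_info takes no time and is no camera call.
- arm.close_job(): hands the job in, once; it reports no verdict.
The state is a dict: "clock": time; "qpos": joint angles; "qvel": joint speeds; "effort": joint torques, N m; "eef_pos": TCP position; "tool_rot": TCP orientation; "wrist_force": force on the tool from outside, world axes, zero at the start; "ft_torque": the same for the moment, N m; "opening": finger opening in mm.
Only numpy, scipy, OpenCV 4.12 (cv2) and the standard library are available. Lean on these libraries where they do the work, as an engineer would, in place of code of your own. Each camera call takes 0.05 s, during which the arm holds its last target. There are 200 camera calls.

### The job

Take the long square tube off the bench and lay it lengthwise in the open vice, flat on the bed, between the two jaws and in line with the direction the jaw slides. Let go of it, then push the sliding jaw gently along until you feel it bring the tube up firm against the fixed jaw, and leave it closed on the tube.

Things in the scene. Friction and masses are not known exactly. Their poses are not given: they have to be found in the camera images.
- tube: The long square tube: dark bare steel, 30 x 30 mm section, 100 mm long, about 0.25 kg, lying on the bench. Origin at its centre (15 mm above what it lies on), own x along its length. Near it are bystanders: a square tube of the same section but only 55 mm long, and a round tube 32 mm across standing 100 mm high.
- vice: Low blue-enamelled vice, fixed to the bench. Origin: centre of its underside; z up, own y along the slide towards the fixed jaw. Bed 120 mm (x) by 300 mm (y), flat top 25 mm above the bench, no side walls. The fixed jaw, near the +y end, has its flat face at y = +100 mm, is 90 mm wide (x), its top 60 mm above the bench.
- jaw: Sliding jaw on the bed: block 90 mm wide (x), 35 thick (y), 35 high. Axes as the vice's; origin at the centre of its underside, on the bed, at x = 0 of the vice; clamping face 17.5 mm from it towards +y. Slides only along the vice's y, about 2 N friction, stays where left. Starts with 145 to 180 mm between the jaw faces; origin at y = -17.5 mm of the vice when the tube is seated.
- jaw_tab (a point): Centre of the top edge of the sliding jaw's upright flat tab, by which it is pinched or pushed: 40 mm wide (x), 12 mm thick (y), from 60 to 110 mm above the bench, above the jaw's origin. Dragging the tube adds 1 to 3 N; once the tube is up against the fixed jaw, 10 to 20 N is a firm push (at least 4 N must reach the tube); over 60 N on the tube is ramming.
There are look-alikes about, which are no part of the job. What is shaped like the tube but pink, turquoise or white is not meant.

How it is judged:
By the outcome, as a careful person would: the job done as asked, in the order asked, and still so for the second after the job is handed in, with the robot touching nothing.
It also fails if it takes over 58 s, if anything falls off the work surface, if the arm or the gripper's body presses on something with over 40 N, if the wrist force passes 120 N, or if a joint passes its speed limit or range.

## Working session

There is one attempt and no reset: what is moved stays moved. The work goes in short steps, Python scripts to look and compute and a tool call to move; the robot and the scene stay as the last step left them, time stands still between calls to the robot, and variables do not carry over. Pictures are saved under pics/ and viewed, about 8 in all and at most 12, crops included, and the job is handed in when it is done.

Besides the shell and the picture viewer there is one more tool, called after ">>>" in YAML: its name, and indented under it one key for each argument. send_rows: Moves the arm, as the interface text tells. Its arguments: {"type":"object","properties":{"moves":{"type":"array","items":{"type":"object","properties":{"dx":{"type":"number"},"dy":{"type":"number"},"dz":{"type":"number"},"twist":{"type":"number"}}}},"fingers":{"type":"number"},"force":{"type":"number"}},"required":["moves"]}

```bash
mkdir -p pics && cat > h.py <<'E'
import numpy as np, cv2
from scipy.spatial.transform import Rotation as R
from cell import arm
def cam(n, st=None):
    i=arm.camera_info(n); K=np.array(i["camera_matrix"])
    if "hand_eye" in i:
        T=np.eye(4); T[:3,:3]=R.from_euler("xyz",st["tool_rot"]).as_matrix(); T[:3,3]=st["eef_pos"]
        T=T@np.array(i["hand_eye"])
    else:
        T=np.eye(4); o=np.array(i["orientation"]); T[:3,:3]=o if o.shape==(3,3) else R.from_euler("xyz",o).as_matrix(); T[:3,3]=i["eye"]
    return K,float(i["k1"]),T
def cloud(n,depth,st=None):
    K,k1,T=cam(n,st); h,w=depth.shape
    v,u=np.mgrid[:h,:w]; x=(u-K[0,2])/K[0,0]; y=(v-K[1,2])/K[1,1]
    rd=np.hypot(x,y); r=rd.copy()
    for _ in range(10): r=rd/(1+k1*r*r)
    s=np.where(rd>0,r/np.maximum(rd,1e-9),1)
    P=np.stack([x*s*depth,y*s*depth,depth],-1)@T[:3,:3].T+T[:3,3]
    P[depth<=0]=np.nan
    return P
def snap(n):
    st=arm.read_state(); im,d=arm.capture(n); im=np.array(im);d=np.array(d)
    return im,d,cloud(n,d,st),st
E
python3 - <<'E'
from h import *
for n in("scene","top"):
    im,d,P,st=snap(n); cv2.imwrite(f"pics/{n}0.png",im); np.savez(f"{n}0.npz",im=im,P=P)
    i=arm.camera_info(n); print(n,i["eye"],i["orientation"],i["k1"])
    print([P[a,b].round(0).tolist() for a in(60,200,340) for b in (100,320,540)])
print(arm.read_state()); 
E
```

```text
scene [1001.7915342  -387.2620608   595.26844537] [-2.24672757e+00  4.70133375e-04  7.30165525e-01] -0.09025047552047231
[[42.0, -56.0, 304.0], [100.0, 641.0, 131.0], [574.0, 1668.0, -1.0], [102.0, -183.0, 2.0], [508.0, 179.0, 2.0], [913.0, 545.0, 1.0], [484.0, -362.0, 3.0], [758.0, -104.0, 0.0], [1100.0, 806.0, -746.0]]
top [ 344.57311477   92.33563113 1117.72333044] [-2.91054829  0.003781   -1.65099151] 0.01259346406195714
[[1639.0, 1125.0, -759.0], [1542.0, -26.0, -753.0], [1440.0, -1162.0, -745.0], [662.0, 690.0, -1.0], [597.0, 61.0, 57.0], [550.0, -537.0, 53.0], [278.0, 672.0, 1.0], [230.0, 91.0, 1.0], [186.0, -486.0, 4.0]]
{'clock': 0.1, 'qpos': array([-1.18702803e+00,  4.23759983e-01,  1.63058739e+00,  2.53860993e-06,
        1.08858343e+00, -1.90073411e-02]), 'qvel': array([ 0.00109544, -0.00372048, -0.00077525,  0.00068856, -0.00052988,
        0.00155528]), 'effort': array([-4.49522804e-04, -5.45608377e+01, -2.74323660e+01,  6.44507795e-02,
        1.88191503e-02, -8.18074568e-06]), 'eef_pos': array([ 244.82173348, -574.5267987 ,  221.99248225]), 'tool_rot': array([-3.14025479e+00, -2.76802478e-05,  4.02774441e-01]), 'wrist_force': array([ 0.8794565 , -0.86535226, -0.05951251]), 'ft_torque': array([-0.01810154, -0.04751559, -0.01585254]), 'opening': 88.04273735336041}
```

View pics/top0.png

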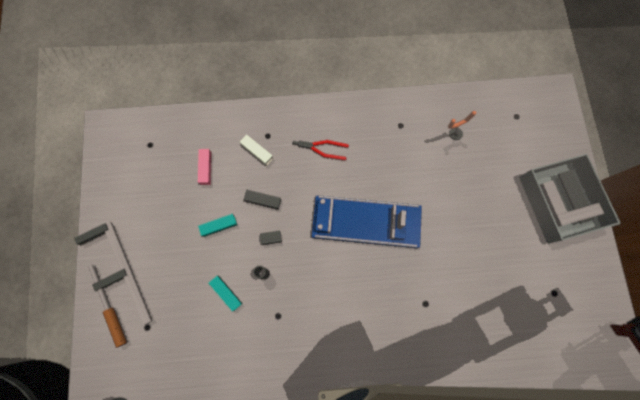

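View pics/scene0.png

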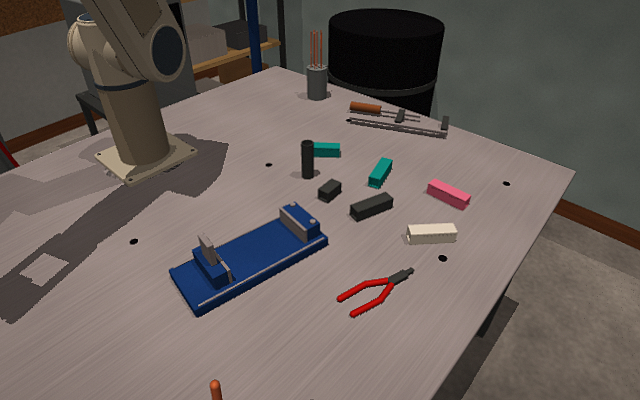

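The top view shows these dark candidates:
- The bar at (262,200), which is (371,206) in the scene view. It is long and dark, so it fits the description.
- The short tube at (271,238).
- The standing round tube at (260,272).
- Tool parts at (91,234) and (110,280).

The vice is at (367,222), with its fixed jaw on the left at (323,215) and the sliding jaw at (400,220). Next I'll measure these and confirm with an enlarged crop.

```bash
python3 - <<'E'
from h import *
t=np.load("top0.npz"); s=np.load("scene0.npz")
im,P=t["im"],t["P"]; 
def rect(m,P,tag):
    q=P[m][:,:2].astype(np.float32); r=cv2.minAreaRect(q); print(tag,m.sum(),"c",np.round(r[0],1),"sz",np.round(r[1],1),"ang",round(r[2],1),"z",np.nanmedian(P[m][:,2]).round(1))
for tag,D,box in (("top-long",t,(235,180,290,217)),("top-short",t,(252,225,290,250)),("sc-long",s,(340,185,400,225)),("sc-short",s,(312,175,345,203))):
    P=D["P"]; m=np.zeros(P.shape[:2],bool); x0,y0,x1,y1=box; m[y0:y1,x0:x1]=1
    rect(m&(P[...,2]>24)&(P[...,2]<36),P,tag)
for tag,D in (("top",t),("scene",s)):
    P=D["P"]; im=D["im"].astype(int); X,Y,Z=P[...,0],P[...,1],P[...,2]
    roi=np.zeros(X.shape,bool)
    if tag=="top": roi[185:255,300:430]=1
    else: roi[195:320,160:335]=1
    for n,a,b in(("bed",18,31),("jaws",54,66),("tab",104,116)):
        m=roi&(Z>a)&(Z<b); rect(m,P,tag+" "+n)
    m=(roi&(Z>54)&(Z<66)).astype(np.uint8); k,l,st,_=cv2.connectedComponentsWithStats(m)
    for j in range(1,k):
        if st[j,4]>30: rect(l==j,P,f"{tag} jawcomp")
a=cv2.resize(t["im"][170:300,190:320],None,fx=4,fy=4,interpolation=cv2.INTER_CUBIC)
b=cv2.resize(s["im"][130:230,290:410],(280,233),interpolation=cv2.INTER_CUBIC)
c=np.zeros((520,800,3),np.uint8); c[:520,:520]=a; c[:233,520:800]=b; cv2.imwrite("pics/crop1.png",c)
E
```

```text
top-long 383 c [623.3 222.6] sz [100.8  31. ] ang 71.3 z 30.4
top-short 225 c [511.6 205.1] sz [30.7 54.2] ang 5.0 z 30.6
sc-long 461 c [586.3 237.9] sz [100.9 112.9] ang 70.4 z 31.3
sc-short 213 c [512.5 206.6] sz [30.8 57.3] ang 3.9 z 31.1
top bed 3552 c [536.3 -64.7] sz [299.9 120.6] ang 79.7 z 25.9
top jaws 789 c [540.  -45.4] sz [240.5  90.6] ang 79.7 z 60.8
top tab 83 c [ 521.6 -145.2] sz [12.5 40.1] ang 81.4 z 110.7
top jawcomp 477 c [557.9  53.3] sz [39.8 90.6] ang 79.8 z 60.7
top jawcomp 312 c [ 521.6 -145.9] sz [36.3 90.3] ang 79.7 z 61.0
scene bed 5478 c [546.7 -14.5] sz [398.7 121.3] ang 79.7 z 26.9
scene jaws 1173 c [540.1 -43.6] sz [240.   92.8] ang 79.8 z 61.3
scene tab 144 c [ 521.5 -143.7] sz [12.8 40.9] ang 80.0 z 111.5
scene jawcomp 630 c [557.6  54.4] sz [41.7 92.8] ang 80.4 z 61.1
scene jawcomp 543 c [ 522.7 -143.9] sz [36.2 91.2] ang 79.6 z 61.5
```

View pics/crop1.png

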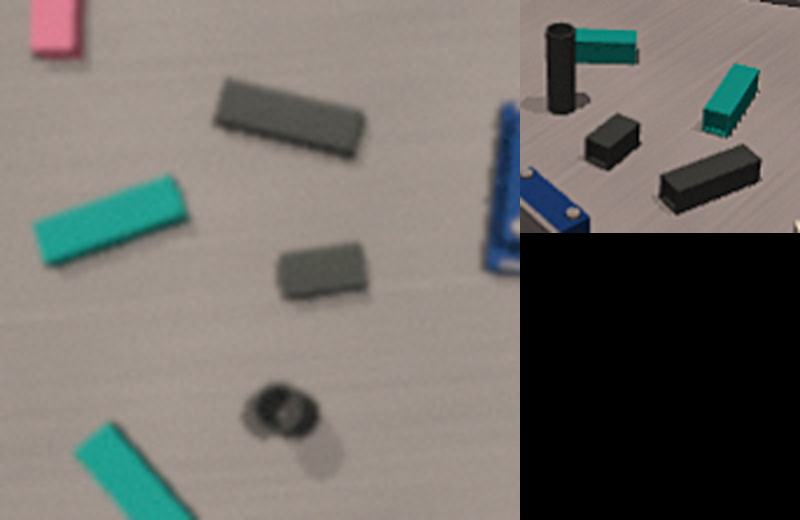

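The crop confirms it: the dark 100.8 x 31 mm bar at crop (288,118), z = 30, is the long tube at (623,223), lying along 71.3°. The short one measures 54 mm and the round one is standing, so both are bystanders. The vice centre is at (536,-64) and its +y axis points along 79.7°. The jaw is at local y of about -81, which leaves a gap of about 164 mm and agrees with the description. Now I'll move over the tube.

>>> send_rows:
  moves:
    - {"dx": 10,"dy": 20,"twist": 2}
    - {"dx": 27,"dy": 56,"twist": 6}
    - {"dx": 44,"dy": 92,"twist": 10}
    - {"dx": 61,"dy": 128,"twist": 14}
    - {"dx": 78,"dy": 164,"twist": 18}
    - {"dx": 95,"dy": 200,"twist": 22}
    - {"dx": 112,"dy": 236,"twist": 26}
    - {"dx": 129,"dy": 272,"twist": 30}
    - {"dx": 146,"dy": 308,"twist": 34}
    - {"dx": 163,"dy": 344,"twist": 38}
  fingers: 100

```text
invalid input
```

>>> send_rows:
  moves:
    - {"dx": 17,"dy": 36,"twist": 2}
    - {"dx": 34,"dy": 72,"twist": 4}
    - {"dx": 51,"dy": 108,"twist": 6}
    - {"dx": 68,"dy": 144,"twist": 8}
    - {"dx": 85,"dy": 180,"twist": 10}
    - {"dx": 102,"dy": 216,"twist": 10}
    - {"dx": 119,"dy": 252,"twist": 10}
    - {"dx": 136,"dy": 288,"twist": 10}
    - {"dx": 153,"dy": 324,"twist": 10}
    - {"dx": 170,"dy": 360,"twist": 10}

```text
invalid input
```

>>> send_rows:
  moves:
    - {"dx": 15,"dy": 32}
    - {"dx": 32,"dy": 66}
    - {"dx": 45,"dy": 93}
    - {"dx": 45,"dy": 93,"dz": -25}
    - {"dx": 45,"dy": 93,"dz": -50}
    - {"dx": 45,"dy": 93,"dz": -72}
    - {"dx": 45,"dy": 93,"dz": -72}
    - {"dx": 45,"dy": 93,"dz": -72}
    - {"dx": 45,"dy": 93,"dz": -72}
    - {"dx": 45,"dy": 93,"dz": -72}

```text
invalid input
```

The rows were refused. They probably need all four keys in every row, so I'll try again that way.

>>> send_rows:
  moves:
    - {"dx": 10,"dy": 20,"dz": 0,"twist": 2}
    - {"dx": 27,"dy": 56,"dz": 0,"twist": 6}
    - {"dx": 44,"dy": 92,"dz": 0,"twist": 10}
    - {"dx": 61,"dy": 128,"dz": 0,"twist": 14}
    - {"dx": 78,"dy": 164,"dz": 0,"twist": 18}
    - {"dx": 95,"dy": 200,"dz": 0,"twist": 22}
    - {"dx": 112,"dy": 236,"dz": 0,"twist": 26}
    - {"dx": 129,"dy": 272,"dz": 0,"twist": 30}
    - {"dx": 146,"dy": 308,"dz": 0,"twist": 34}
    - {"dx": 163,"dy": 344,"dz": 0,"twist": 38}
  fingers: 100
  force: 30

```text
clock: 0.93
eef_pos: [408.2, -229.1, 222.6]
tool_rot: [-3.141, -0.0, 1.069]
wrist_force: [1.8, 0.5, -0.1]
opening: 87.8
```

>>> send_rows:
  moves:
    - {"dx": 17,"dy": 36,"dz": 0,"twist": 2}
    - {"dx": 34,"dy": 72,"dz": 0,"twist": 4}
    - {"dx": 51,"dy": 108,"dz": 0,"twist": 6}
    - {"dx": 68,"dy": 144,"dz": 0,"twist": 8}
    - {"dx": 85,"dy": 180,"dz": 0,"twist": 10}
    - {"dx": 102,"dy": 216,"dz": 0,"twist": 10}
    - {"dx": 119,"dy": 252,"dz": 0,"twist": 10}
    - {"dx": 136,"dy": 288,"dz": 0,"twist": 10}
    - {"dx": 153,"dy": 324,"dz": 0,"twist": 10}
    - {"dx": 170,"dy": 360,"dz": 0,"twist": 10}

```text
clock: 1.77
eef_pos: [578.2, 131.1, 222.4]
tool_rot: [-3.141, 0.0, 1.241]
wrist_force: [0.1, 0.3, 1.2]
opening: 87.9
```

>>> send_rows:
  moves:
    - {"dx": 15,"dy": 32,"dz": 0,"twist": 0}
    - {"dx": 32,"dy": 66,"dz": 0,"twist": 0}
    - {"dx": 45,"dy": 93,"dz": 0,"twist": 0}
    - {"dx": 45,"dy": 93,"dz": -25,"twist": 0}
    - {"dx": 45,"dy": 93,"dz": -50,"twist": 0}
    - {"dx": 45,"dy": 93,"dz": -72,"twist": 0}
    - {"dx": 45,"dy": 93,"dz": -72,"twist": 0}
    - {"dx": 45,"dy": 93,"dz": -72,"twist": 0}
    - {"dx": 45,"dy": 93,"dz": -72,"twist": 0}
    - {"dx": 45,"dy": 93,"dz": -72,"twist": 0}

```text
clock: 2.6
eef_pos: [624.1, 222.2, 152.5]
tool_rot: [3.139, -0.002, 1.24]
wrist_force: [0.1, 0.1, -0.2]
opening: 87.8
```

```bash
python3 - <<'E'
from h import *
im,d,P,st=snap("wrist"); print(st["eef_pos"],st["tool_rot"],st["qpos"],st["wrist_force"])
Z=P[...,2]; m=((Z>22)&(Z<38)&(np.abs(P[...,0]-623)<75)&(np.abs(P[...,1]-222)<90)).astype(np.uint8)
k,l,s,_=cv2.connectedComponentsWithStats(m)
for j in range(1,k):
    if s[j,4]>200:
        r=cv2.minAreaRect(P[l==j][:,:2].astype(np.float32)); print(s[j],r,np.median(Z[l==j]))
cv2.imwrite("pics/w1.png",im)
E
```

```text
[624.10018644 222.23546092 152.46932527] [ 3.13947584e+00 -1.66905065e-03  1.24029082e+00] [3.24109318e-01 5.55212405e-01 1.59075063e+00 4.20177249e-05
 9.92934175e-01 6.54593684e-01] [ 0.13246535  0.13032262 -0.24340154]
[217 122  35  24 355] ((570.3018798828125, 308.0266418457031), (30.152408599853516, 13.448474884033203), 11.910975456237793) 29.794252242133155
[ 300  146   32   96 2864] ((622.5285034179688, 222.76296997070312), (98.90962982177734, 30.035799026489258), 71.5278549194336) 29.636011718295663
```

The wrist camera agrees: tube centre (622.5,222.8), angle 71.5°, top at 29.6 mm. Descending.

>>> send_rows:
  moves:
    - {"dx": -1,"dy": 0,"dz": -15,"twist": 0.5}
    - {"dx": -1,"dy": 0,"dz": -40,"twist": 0.5}
    - {"dx": -1,"dy": 0,"dz": -65,"twist": 0.5}
    - {"dx": -1,"dy": 0,"dz": -90,"twist": 0.5}
    - {"dx": -1,"dy": 0,"dz": -110,"twist": 0.5}
    - {"dx": -1,"dy": 0,"dz": -125,"twist": 0.5}
    - {"dx": -1,"dy": 0,"dz": -135,"twist": 0.5}
    - {"dx": -1,"dy": 0,"dz": -142,"twist": 0.5}
    - {"dx": -1,"dy": 0,"dz": -142,"twist": 0.5}
    - {"dx": -1,"dy": 0,"dz": -142,"twist": 0.5}

```text
clock: 3.48
eef_pos: [622.5, 222.2, 9.3]
tool_rot: [3.141, -0.001, 1.249]
wrist_force: [-0.4, -0.4, -0.1]
opening: 87.9
```

>>> send_rows:
  moves:
    - {"dx": 0,"dy": 0,"dz": 0,"twist": 0}
    - {"dx": 0,"dy": 0,"dz": 0,"twist": 0}
    - {"dx": 0,"dy": 0,"dz": 0,"twist": 0}
    - {"dx": 0,"dy": 0,"dz": 0,"twist": 0}
    - {"dx": 0,"dy": 0,"dz": 0,"twist": 0}
    - {"dx": 0,"dy": 0,"dz": 0,"twist": 0}
    - {"dx": 0,"dy": 0,"dz": 0,"twist": 0}
    - {"dx": 0,"dy": 0,"dz": 0,"twist": 0}
    - {"dx": 0,"dy": 0,"dz": 0,"twist": 0}
    - {"dx": 0,"dy": 0,"dz": 0,"twist": 0}
  fingers: 20
  force: 30

```text
clock: 4.32
eef_pos: [622.0, 222.0, 8.6]
tool_rot: [-3.141, 0.0, 1.249]
wrist_force: [0.5, -0.2, -0.3]
opening: 29.7
```

Gripped at 29.7 mm. I'll lift it and carry it over the vice.

>>> send_rows:
  moves:
    - {"dx": 0,"dy": 0,"dz": 5,"twist": 0}
    - {"dx": 0,"dy": 0,"dz": 15,"twist": 0}
    - {"dx": 0,"dy": 0,"dz": 35,"twist": 0}
    - {"dx": 0,"dy": 0,"dz": 60,"twist": 0}
    - {"dx": 0,"dy": 0,"dz": 85,"twist": 0}
    - {"dx": -3,"dy": -10,"dz": 105,"twist": 0}
    - {"dx": -9,"dy": -30,"dz": 115,"twist": 1}
    - {"dx": -18,"dy": -60,"dz": 120,"twist": 2}
    - {"dx": -27,"dy": -90,"dz": 120,"twist": 3}
    - {"dx": -36,"dy": -120,"dz": 120,"twist": 4}

```text
clock: 5.15
eef_pos: [585.7, 101.2, 130.1]
tool_rot: [3.14, -0.001, 1.321]
wrist_force: [0.0, 0.4, -2.7]
opening: 29.8
```

>>> send_rows:
  moves:
    - {"dx": -9,"dy": -30,"dz": 0,"twist": 1}
    - {"dx": -18,"dy": -60,"dz": 0,"twist": 2}
    - {"dx": -27,"dy": -90,"dz": 0,"twist": 3}
    - {"dx": -35,"dy": -115,"dz": 0,"twist": 4}
    - {"dx": -42,"dy": -135,"dz": 0,"twist": 4.1}
    - {"dx": -46,"dy": -147,"dz": 0,"twist": 4.1}
    - {"dx": -46.5,"dy": -149,"dz": 0,"twist": 4.1}
    - {"dx": -46.5,"dy": -149,"dz": 0,"twist": 4.1}
    - {"dx": -46.5,"dy": -149,"dz": 0,"twist": 4.1}
    - {"dx": -46.5,"dy": -149,"dz": 0,"twist": 4.1}

```text
clock: 5.98
eef_pos: [540.0, -46.0, 128.8]
tool_rot: [3.141, -0.0, 1.392]
wrist_force: [0.1, -0.3, -2.2]
opening: 29.9
```

```bash
python3 - <<'E'
from h import *
im,d,P,st=snap("wrist"); print(st["eef_pos"],st["tool_rot"],st["wrist_force"],st["opening"])
cv2.imwrite("pics/w2.png",im)
u=np.array([np.cos(np.radians(79.7)),np.sin(np.radians(79.7))])
Z=P[...,2]
for n,a,b in(("bed",20,31),("jaw",55,66),("tab",105,115),("tube",140,158)):
    m=((Z>a)&(Z<b)).astype(np.uint8); k,l,s,_=cv2.connectedComponentsWithStats(m)
    for j in range(1,k):
        if s[j,4]>300:
            r=cv2.minAreaRect(P[l==j][:,:2].astype(np.float32)); print(n,s[j],np.round(r[0],1),np.round(r[1],1),round(r[2],2),np.median(Z[l==j]).round(1))
E
```

```text
[540.02089877 -45.95339903 128.79503652] [ 3.14121672e+00 -2.46340482e-04  1.39161612e+00] [ 0.08671516 -0.28858966 -2.15840734] 29.92066238359797
bed [  245    50   144   227 14345] [543.5 -21.4] [210.3 120.9] 79.81 24.8
jaw [ 255   55  125   58 7075] [556.8  52.9] [39.7 90.7] 79.77 59.7
tab [291 348  52  17 821] [ 521.  -145.6] [13.7 40. ] 79.36 109.4
tube [ 270  171   97  140 8475] [542.6 -34.1] [78.3 48.4] 79.39 149.9
```

View pics/w2.png

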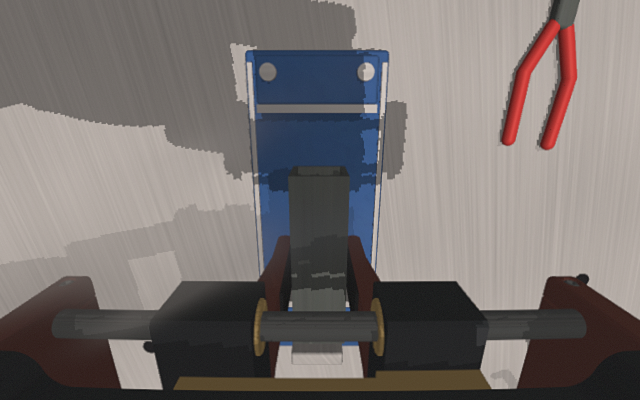

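The wrist view shows the tube's end at (319,170), in line with the vice and centred between the fixed jaw (317,85) and the tab (317,356). Lowering it, the last few mm slowly.

>>> send_rows:
  moves:
    - {"dx": -0.5,"dy": 0,"dz": -10,"twist": 0}
    - {"dx": -1,"dy": 0,"dz": -30,"twist": 0}
    - {"dx": -1,"dy": 0,"dz": -50,"twist": 0}
    - {"dx": -1,"dy": 0,"dz": -68,"twist": 0}
    - {"dx": -1,"dy": 0,"dz": -80,"twist": 0}
    - {"dx": -1,"dy": 0,"dz": -87,"twist": 0}
    - {"dx": -1,"dy": 0,"dz": -91,"twist": 0}
    - {"dx": -1,"dy": 0,"dz": -93,"twist": 0}
    - {"dx": -1,"dy": 0,"dz": -93,"twist": 0}
    - {"dx": -1,"dy": 0,"dz": -93,"twist": 0}

```text
clock: 6.87
eef_pos: [539.1, -47.0, 36.3]
tool_rot: [3.14, -0.0, 1.391]
wrist_force: [1.1, 0.2, -2.4]
opening: 29.6
```

>>> send_rows:
  moves:
    - {"dx": 0,"dy": 0,"dz": -0.2,"twist": 0}
    - {"dx": 0,"dy": 0,"dz": -0.4,"twist": 0}
    - {"dx": 0,"dy": 0,"dz": -0.6,"twist": 0}
    - {"dx": 0,"dy": 0,"dz": -0.8,"twist": 0}
    - {"dx": 0,"dy": 0,"dz": -1,"twist": 0}
    - {"dx": 0,"dy": 0,"dz": -1.2,"twist": 0}
    - {"dx": 0,"dy": 0,"dz": -1.2,"twist": 0}
    - {"dx": 0,"dy": 0,"dz": -1.2,"twist": 0}
    - {"dx": 0,"dy": 0,"dz": -1.2,"twist": 0}
    - {"dx": 0,"dy": 0,"dz": -1.2,"twist": 0}

```text
clock: 7.7
eef_pos: [538.5, -47.0, 34.4]
tool_rot: [-3.142, 0.0, 1.391]
wrist_force: [-0.5, -0.5, -3.3]
opening: 29.6
```

Not touching yet. Another 1.5 mm.

>>> send_rows:
  moves:
    - {"dx": 0,"dy": 0,"dz": -0.2,"twist": 0}
    - {"dx": 0,"dy": 0,"dz": -0.4,"twist": 0}
    - {"dx": 0,"dy": 0,"dz": -0.6,"twist": 0}
    - {"dx": 0,"dy": 0,"dz": -0.8,"twist": 0}
    - {"dx": 0,"dy": 0,"dz": -1,"twist": 0}
    - {"dx": 0,"dy": 0,"dz": -1.2,"twist": 0}
    - {"dx": 0,"dy": 0,"dz": -1.2,"twist": 0}
    - {"dx": 0,"dy": 0,"dz": -1.2,"twist": 0}
    - {"dx": 0,"dy": 0,"dz": -1.2,"twist": 0}
    - {"dx": 0,"dy": 0,"dz": -1.2,"twist": 0}

```text
clock: 8.53
eef_pos: [538.5, -47.0, 33.6]
tool_rot: [3.142, 0.0, 1.391]
wrist_force: [-1.9, 0.9, 5.8]
opening: 29.6
```

The force rose by about 8 N at the expected height, so the tube is on the bed. Releasing.

>>> send_rows:
  moves:
    - {"dx": 0,"dy": 0,"dz": 0,"twist": 0}
    - {"dx": 0,"dy": 0,"dz": 0,"twist": 0}
    - {"dx": 0,"dy": 0,"dz": 0,"twist": 0}
    - {"dx": 0,"dy": 0,"dz": 0,"twist": 0}
    - {"dx": 0,"dy": 0,"dz": 0,"twist": 0}
    - {"dx": 0,"dy": 0,"dz": 0,"twist": 0}
    - {"dx": 0,"dy": 0,"dz": 0,"twist": 0}
    - {"dx": 0,"dy": 0,"dz": 0,"twist": 0}
    - {"dx": 0,"dy": 0,"dz": 0,"twist": 0}
    - {"dx": 0,"dy": 0,"dz": 0,"twist": 0}
  fingers: 100

```text
clock: 9.37
eef_pos: [538.6, -46.9, 33.3]
tool_rot: [3.142, 0.0, 1.391]
wrist_force: [-1.2, 0.2, 0.4]
opening: 87.6
```

>>> send_rows:
  moves:
    - {"dx": 0,"dy": 0,"dz": 5,"twist": 0}
    - {"dx": 0,"dy": 0,"dz": 15,"twist": 0}
    - {"dx": 0,"dy": 0,"dz": 35,"twist": 0}
    - {"dx": 0,"dy": 0,"dz": 60,"twist": 0}
    - {"dx": 0,"dy": 0,"dz": 90,"twist": 0}
    - {"dx": 0,"dy": 0,"dz": 120,"twist": 0}
    - {"dx": 0,"dy": 0,"dz": 145,"twist": 0}
    - {"dx": 0,"dy": 0,"dz": 155,"twist": 0}
    - {"dx": 0,"dy": 0,"dz": 160,"twist": 0}
    - {"dx": 0,"dy": 0,"dz": 160,"twist": 0}

```text
clock: 10.2
eef_pos: [538.8, -47.0, 194.1]
tool_rot: [3.14, -0.0, 1.391]
wrist_force: [0.1, -0.3, -0.1]
opening: 87.7
```

```bash
python3 - <<'E'
from h import *
def comps(n):
    im,d,P,st=snap(n); print(n,st["eef_pos"],st["tool_rot"],st["wrist_force"])
    cv2.imwrite(f"pics/{n}3.png",im)
    Z=P[...,2]; near=(abs(P[...,0]-536)<120)&(abs(P[...,1]+65)<170)
    for q,a,b in(("tube+jaw",48,66),("tab",105,116)):
        m=(near&(Z>a)&(Z<b)).astype(np.uint8); k,l,s,_=cv2.connectedComponentsWithStats(m)
        for j in range(1,k):
            if s[j,4]>60:
                r=cv2.minAreaRect(P[l==j][:,:2].astype(np.float32)); print(q,s[j],np.round(r[0],1),np.round(r[1],1),round(r[2],2),np.median(Z[l==j]).round(1))
comps("wrist"); comps("top")
E
```

```text
wrist [538.80120866 -46.99403805 194.14878349] [ 3.13984570e+00 -1.05728046e-04  1.39065065e+00] [ 0.13432045 -0.25303481 -0.13680395]
tube+jaw [ 269   66   98   46 4363] [556.8  52.9] [40.4 90.8] 79.75 59.7
tube+jaw [ 303  143   30   92 2576] [539.  -46.6] [99.4 30. ] 79.62 54.6
tube+jaw [ 278  259   80   32 1920] [ 521.  -145.2] [35.3 90.4] 79.82 59.5
tab [298 297  41  13 489] [ 521.2 -144.9] [12.6 39.6] 78.87 109.5
top [538.13914217 -46.9486673  192.9256003 ] [-3.14129841e+00  2.95585076e-05  1.39061496e+00] [ 0.3566462  -1.35892128  0.23363937]
tube+jaw [316 198  17  34 479] [557.5  53.4] [39.7 90.4] 79.75 61.0
tube+jaw [343 211  14  12 149] [545.4 -14.7] [36.1 30.2] 80.94 56.0
```

The tube lies flat at (539.0,-46.6), z about 55, angle 79.6°, with the jaw axis at 79.75°. The tab is at (521,-145). I'll go behind the tab with the fingers shut.

>>> send_rows:
  moves:
    - {"dx": -2,"dy": -11,"dz": 0,"twist": 0}
    - {"dx": -7,"dy": -39,"dz": 0,"twist": 0}
    - {"dx": -13,"dy": -72,"dz": 0,"twist": 0}
    - {"dx": -19,"dy": -106,"dz": 0,"twist": 0}
    - {"dx": -24,"dy": -132,"dz": 0,"twist": 0}
    - {"dx": -25.5,"dy": -142,"dz": 0,"twist": 0}
    - {"dx": -25.5,"dy": -142,"dz": 0,"twist": 0}
    - {"dx": -25.5,"dy": -142,"dz": 0,"twist": 0}
    - {"dx": -25.5,"dy": -142,"dz": 0,"twist": 0}
    - {"dx": -25.5,"dy": -142,"dz": 0,"twist": 0}
  fingers: 0
  force: 20

```text
clock: 11.13
eef_pos: [513.1, -187.8, 192.9]
tool_rot: [-3.141, -0.0, 1.392]
wrist_force: [-0.6, -0.6, -0.1]
opening: 24.6
```

>>> send_rows:
  moves:
    - {"dx": 0,"dy": 0,"dz": -10,"twist": 0}
    - {"dx": 0,"dy": 0,"dz": -30,"twist": 0}
    - {"dx": 0,"dy": 0,"dz": -55,"twist": 0}
    - {"dx": 0,"dy": 0,"dz": -80,"twist": 0}
    - {"dx": 0,"dy": 0,"dz": -100,"twist": 0}
    - {"dx": 0,"dy": 0,"dz": -113,"twist": 0}
    - {"dx": 0,"dy": 0,"dz": -118,"twist": 0}
    - {"dx": 0,"dy": 0,"dz": -118,"twist": 0}
    - {"dx": 0,"dy": 0,"dz": -118,"twist": 0}
    - {"dx": 0,"dy": 0,"dz": -118,"twist": 0}

```text
clock: 11.97
eef_pos: [513.7, -188.9, 76.0]
tool_rot: [3.14, 0.0, 1.391]
wrist_force: [-0.4, -0.9, 0.8]
opening: 0.3
```

>>> send_rows:
  moves:
    - {"dx": 0.5,"dy": 3,"dz": 0,"twist": 0}
    - {"dx": 1.1,"dy": 6,"dz": 0,"twist": 0}
    - {"dx": 1.6,"dy": 9,"dz": 0,"twist": 0}
    - {"dx": 2.1,"dy": 12,"dz": 0,"twist": 0}
    - {"dx": 2.7,"dy": 15,"dz": 0,"twist": 0}
    - {"dx": 3.2,"dy": 18,"dz": 0,"twist": 0}
    - {"dx": 3.8,"dy": 21,"dz": 0,"twist": 0}
    - {"dx": 4.3,"dy": 24,"dz": 0,"twist": 0}
    - {"dx": 5,"dy": 28,"dz": 0,"twist": 0}
    - {"dx": 5.8,"dy": 32,"dz": 0,"twist": 0}

```text
clock: 12.8
eef_pos: [518.8, -156.8, 75.2]
tool_rot: [-3.141, 0.0, 1.391]
wrist_force: [-1.1, -2.2, 0.1]
opening: 0.7
```

>>> send_rows:
  moves:
    - {"dx": 0.5,"dy": 3,"dz": 0,"twist": 0}
    - {"dx": 1.1,"dy": 6,"dz": 0,"twist": 0}
    - {"dx": 1.6,"dy": 9,"dz": 0,"twist": 0}
    - {"dx": 2.1,"dy": 12,"dz": 0,"twist": 0}
    - {"dx": 2.7,"dy": 15,"dz": 0,"twist": 0}
    - {"dx": 3.2,"dy": 18,"dz": 0,"twist": 0}
    - {"dx": 3.8,"dy": 21,"dz": 0,"twist": 0}
    - {"dx": 4.3,"dy": 24,"dz": 0,"twist": 0}
    - {"dx": 4.5,"dy": 25,"dz": 0,"twist": 0}
    - {"dx": 4.5,"dy": 25,"dz": 0,"twist": 0}

```text
clock: 13.63
eef_pos: [523.4, -131.5, 75.3]
tool_rot: [3.142, -0.0, 1.391]
wrist_force: [0.2, -0.0, 0.5]
opening: 0.6
```

>>> send_rows:
  moves:
    - {"dx": 0.5,"dy": 3,"dz": 0,"twist": 0}
    - {"dx": 1.1,"dy": 6,"dz": 0,"twist": 0}
    - {"dx": 1.6,"dy": 9,"dz": 0,"twist": 0}
    - {"dx": 2.1,"dy": 12,"dz": 0,"twist": 0}
    - {"dx": 2.7,"dy": 15,"dz": 0,"twist": 0}
    - {"dx": 3.2,"dy": 18,"dz": 0,"twist": 0}
    - {"dx": 3.6,"dy": 20,"dz": 0,"twist": 0}
    - {"dx": 3.9,"dy": 22,"dz": 0,"twist": 0}
    - {"dx": 4.3,"dy": 24,"dz": 0,"twist": 0}
    - {"dx": 4.6,"dy": 26,"dz": 0,"twist": 0}

```text
clock: 14.47
eef_pos: [528.1, -105.8, 75.3]
tool_rot: [3.141, 0.0, 1.391]
wrist_force: [0.4, -3.4, -1.3]
opening: 0.5
```

>>> send_rows:
  moves:
    - {"dx": 0.1,"dy": 0.5,"dz": 0,"twist": 0}
    - {"dx": 0.2,"dy": 1,"dz": 0,"twist": 0}
    - {"dx": 0.3,"dy": 1.5,"dz": 0,"twist": 0}
    - {"dx": 0.4,"dy": 2,"dz": 0,"twist": 0}
    - {"dx": 0.5,"dy": 2.5,"dz": 0,"twist": 0}
    - {"dx": 0.6,"dy": 3,"dz": 0,"twist": 0}
    - {"dx": 0.7,"dy": 3.5,"dz": 0,"twist": 0}
    - {"dx": 0.8,"dy": 4,"dz": 0,"twist": 0}
    - {"dx": 0.8,"dy": 4.5,"dz": 0,"twist": 0}
    - {"dx": 0.9,"dy": 5,"dz": 0,"twist": 0}

```text
clock: 15.3
eef_pos: [528.9, -101.0, 75.3]
tool_rot: [3.141, -0.0, 1.391]
wrist_force: [0.8, -4.4, -1.0]
opening: 0.4
```

```bash
python3 - <<'E'
from h import *
im,d,P,st=snap("wrist"); print(st["eef_pos"],st["wrist_force"])
Z=P[...,2]; near=(abs(P[...,0]-536)<120)&(abs(P[...,1]+65)<170)
u=np.array([np.cos(np.radians(79.75)),np.sin(np.radians(79.75))])
m=(near&(Z>48)&(Z<57)); q=P[m][:,:2]@u; print("tube/jaw band along",np.percentile(q,[.5,50,99.5]))
m=(near&(Z>57)&(Z<66)); q=P[m][:,:2]@u; h=np.histogram(q,bins=np.arange(-160,90,4)); print([(int(b),int(c)) for c,b in zip(*h) if c])
E
```

```text
[ 528.93430399 -100.95157853   75.26114901] [ 0.8447557  -4.42912625 -0.98777233]
tube/jaw band along [ 28.75708203  87.5957411  131.66735211]
[(-8, 99), (-4, 325), (0, 356), (4, 380), (8, 419), (12, 458), (16, 905), (20, 854), (24, 882), (28, 397), (84, 1)]
```

The tube's far end is within about a millimetre of the fixed face, and the drag force is about 4.5 N. Now fine steps.

>>> send_rows:
  moves:
    - {"dx": 0,"dy": 0.1,"dz": 0,"twist": 0}
    - {"dx": 0,"dy": 0.2,"dz": 0,"twist": 0}
    - {"dx": 0.1,"dy": 0.3,"dz": 0,"twist": 0}
    - {"dx": 0.1,"dy": 0.4,"dz": 0,"twist": 0}
    - {"dx": 0.1,"dy": 0.5,"dz": 0,"twist": 0}
    - {"dx": 0.1,"dy": 0.6,"dz": 0,"twist": 0}
    - {"dx": 0.1,"dy": 0.7,"dz": 0,"twist": 0}
    - {"dx": 0.1,"dy": 0.8,"dz": 0,"twist": 0}
    - {"dx": 0.2,"dy": 0.9,"dz": 0,"twist": 0}
    - {"dx": 0.2,"dy": 1,"dz": 0,"twist": 0}

```text
clock: 16.18
eef_pos: [529.1, -100.0, 75.3]
tool_rot: [3.142, 0.0, 1.391]
wrist_force: [1.3, -4.6, -1.3]
opening: 0.6
```

>>> send_rows:
  moves:
    - {"dx": 0,"dy": 0.1,"dz": 0,"twist": 0}
    - {"dx": 0,"dy": 0.2,"dz": 0,"twist": 0}
    - {"dx": 0.1,"dy": 0.3,"dz": 0,"twist": 0}
    - {"dx": 0.1,"dy": 0.4,"dz": 0,"twist": 0}
    - {"dx": 0.1,"dy": 0.5,"dz": 0,"twist": 0}
    - {"dx": 0.1,"dy": 0.6,"dz": 0,"twist": 0}
    - {"dx": 0.1,"dy": 0.7,"dz": 0,"twist": 0}
    - {"dx": 0.1,"dy": 0.8,"dz": 0,"twist": 0}
    - {"dx": 0.2,"dy": 0.9,"dz": 0,"twist": 0}
    - {"dx": 0.2,"dy": 1,"dz": 0,"twist": 0}

```text
clock: 17.02
eef_pos: [529.2, -99.0, 75.3]
tool_rot: [3.142, 0.0, 1.391]
wrist_force: [1.5, -4.7, -1.4]
opening: 0.3
```

>>> send_rows:
  moves:
    - {"dx": 0,"dy": 0.1,"dz": 0,"twist": 0}
    - {"dx": 0,"dy": 0.2,"dz": 0,"twist": 0}
    - {"dx": 0.1,"dy": 0.3,"dz": 0,"twist": 0}
    - {"dx": 0.1,"dy": 0.4,"dz": 0,"twist": 0}
    - {"dx": 0.1,"dy": 0.5,"dz": 0,"twist": 0}
    - {"dx": 0.1,"dy": 0.6,"dz": 0,"twist": 0}
    - {"dx": 0.1,"dy": 0.7,"dz": 0,"twist": 0}
    - {"dx": 0.1,"dy": 0.8,"dz": 0,"twist": 0}
    - {"dx": 0.2,"dy": 0.9,"dz": 0,"twist": 0}
    - {"dx": 0.2,"dy": 1,"dz": 0,"twist": 0}

```text
clock: 17.85
eef_pos: [529.3, -98.4, 75.3]
tool_rot: [-3.142, 0.001, 1.391]
wrist_force: [0.4, -7.7, -0.4]
opening: 0.7
```

The force is starting to rise and the motion is stalling. Half a millimetre more.

>>> send_rows:
  moves:
    - {"dx": 0,"dy": 0.1,"dz": 0,"twist": 0}
    - {"dx": 0,"dy": 0.2,"dz": 0,"twist": 0}
    - {"dx": 0,"dy": 0.3,"dz": 0,"twist": 0}
    - {"dx": 0.1,"dy": 0.4,"dz": 0,"twist": 0}
    - {"dx": 0.1,"dy": 0.4,"dz": 0,"twist": 0}
    - {"dx": 0.1,"dy": 0.4,"dz": 0,"twist": 0}
    - {"dx": 0.1,"dy": 0.4,"dz": 0,"twist": 0}
    - {"dx": 0.1,"dy": 0.4,"dz": 0,"twist": 0}
    - {"dx": 0.1,"dy": 0.4,"dz": 0,"twist": 0}
    - {"dx": 0.1,"dy": 0.4,"dz": 0,"twist": 0}

```text
clock: 18.68
eef_pos: [529.4, -98.4, 75.3]
tool_rot: [3.142, 0.001, 1.391]
wrist_force: [0.5, -9.8, -0.3]
opening: 0.3
```

>>> send_rows:
  moves:
    - {"dx": 0,"dy": 0.1,"dz": 0,"twist": 0}
    - {"dx": 0,"dy": 0.2,"dz": 0,"twist": 0}
    - {"dx": 0,"dy": 0.3,"dz": 0,"twist": 0}
    - {"dx": 0.1,"dy": 0.4,"dz": 0,"twist": 0}
    - {"dx": 0.1,"dy": 0.5,"dz": 0,"twist": 0}
    - {"dx": 0.1,"dy": 0.6,"dz": 0,"twist": 0}
    - {"dx": 0.2,"dy": 0.8,"dz": 0,"twist": 0}
    - {"dx": 0.2,"dy": 1,"dz": 0,"twist": 0}
    - {"dx": 0.2,"dy": 1,"dz": 0,"twist": 0}
    - {"dx": 0.2,"dy": 1,"dz": 0,"twist": 0}

```text
clock: 19.52
eef_pos: [529.4, -98.3, 75.3]
tool_rot: [-3.142, 0.002, 1.391]
wrist_force: [-0.8, -15.1, -0.8]
opening: 0.5
```

It's firm at about 15 N with no further motion, so the tube is seated. Backing off and rising clear.

>>> send_rows:
  moves:
    - {"dx": -0.4,"dy": -2,"dz": 0,"twist": 0}
    - {"dx": -0.9,"dy": -5,"dz": 0,"twist": 0}
    - {"dx": -1.8,"dy": -10,"dz": 0,"twist": 0}
    - {"dx": -3.6,"dy": -20,"dz": 0,"twist": 0}
    - {"dx": -5.3,"dy": -30,"dz": 0,"twist": 0}
    - {"dx": -5.3,"dy": -30,"dz": 15,"twist": 0}
    - {"dx": -5.3,"dy": -30,"dz": 40,"twist": 0}
    - {"dx": -5.3,"dy": -30,"dz": 70,"twist": 0}
    - {"dx": -5.3,"dy": -30,"dz": 100,"twist": 0}
    - {"dx": -5.3,"dy": -30,"dz": 120,"twist": 0}

```text
clock: 20.35
eef_pos: [524.9, -127.5, 197.8]
tool_rot: [3.14, -0.0, 1.39]
wrist_force: [0.4, 0.1, -0.3]
opening: 0.3
```

>>> send_rows:
  moves:
    - {"dx": 0,"dy": -5,"dz": 5,"twist": 0}
    - {"dx": 0,"dy": -15,"dz": 10,"twist": 0}
    - {"dx": 0,"dy": -25,"dz": 10,"twist": 0}
    - {"dx": 0,"dy": -30,"dz": 10,"twist": 0}
    - {"dx": 0,"dy": -30,"dz": 10,"twist": 0}
    - {"dx": 0,"dy": -30,"dz": 10,"twist": 0}
    - {"dx": 0,"dy": -30,"dz": 10,"twist": 0}
    - {"dx": 0,"dy": -30,"dz": 10,"twist": 0}
    - {"dx": 0,"dy": -30,"dz": 10,"twist": 0}
    - {"dx": 0,"dy": -30,"dz": 10,"twist": 0}

```text
clock: 21.18
eef_pos: [524.4, -156.2, 205.1]
tool_rot: [-3.141, -0.0, 1.391]
wrist_force: [-0.4, 0.2, 0.7]
opening: 0.5
```

```bash
python3 - <<'E'
from h import *
c=[]
u=np.array([np.cos(np.radians(79.75)),np.sin(np.radians(79.75))])
for n in("wrist","scene"):
    im,d,P,st=snap(n); c.append(im); print(n,st["clock"],st["eef_pos"],st["wrist_force"])
    Z=P[...,2]; near=(abs(P[...,0]-536)<120)&(abs(P[...,1]+65)<170)
    for q,a,b in(("tube",52,57.6),("jaws",57.6,66),("tab",105,116)):
        m=(near&(Z>a)&(Z<b)).astype(np.uint8); k,l,s,_=cv2.connectedComponentsWithStats(m)
        for j in range(1,k):
            if s[j,4]>100:
                r=cv2.minAreaRect(P[l==j][:,:2].astype(np.float32)); t=P[l==j][:,:2]@u; print(q,np.round(r[0],1),np.round(r[1],1),round(r[2],2),np.median(Z[l==j]).round(1),"along",np.percentile(t,[1,99]).round(1))
s=cv2.resize(c[1][180:330,150:350],(533,400)); w=cv2.resize(c[0],None,fx=.4,fy=.4)
o=np.zeros((400,800,3),np.uint8); o[:,:533]=s; o[:160,540:796]=w; cv2.imwrite("pics/end.png",o)
E
```

```text
wrist 21.1833 [ 524.38933313 -156.22389054  205.08278724] [-0.37324224  0.22179295  0.72551886]
tube [543.3 -21.2] [88.7 30.1] 80.15 54.7 along [ 32.4 119.4]
jaws [532.2 -82.6] [34.1 90.3] 79.73 59.7 along [-3.5 30.5]
tab [532.1 -82.6] [11.5 40.1] 79.71 109.5 along [ 7.7 19.2]
scene 21.2333 [ 524.43579957 -156.30384659  205.20690237] [ 0.20938    -1.13637651  0.03540105]
tube [564.1   1.4] [ 95.7 118.2] 6.41 56.0 along [ 39.5 165.2]
jaws [558.3  53.6] [41.9 93. ] 81.09 61.3 along [132.8 172.3]
jaws [536.3 -64.2] [66.  92.6] 80.69 62.0 along [-0.1 61.9]
tab [534.2 -80.2] [12.2 41.8] 82.4 111.7 along [10.8 22.2]
```

View pics/end.png

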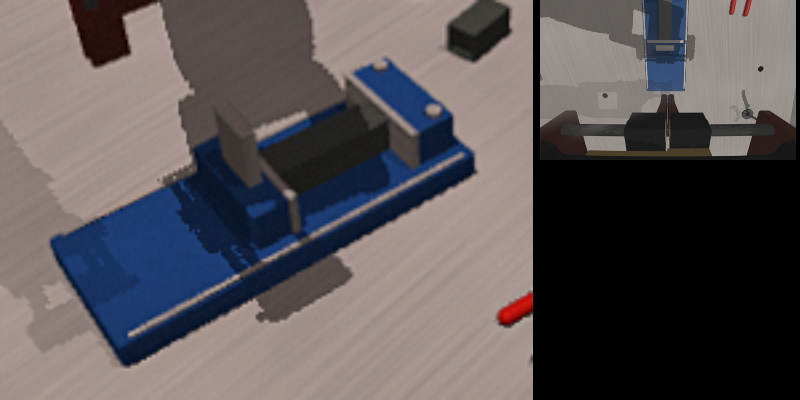

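The picture shows the tube lying flat between the sliding jaw (260,190) and the fixed jaw (395,130), with no visible gap. The tab is at (532.2,-82.6), against a predicted seated position of (532.4,-82.4). Handing in.

```bash
python3 -c "
from cell import arm
print(arm.close_job())"
```

```text
the job is handed in; nothing more can be done
None
```

The long dark tube is in the vice, lengthwise and flat on the bed. The sliding jaw is closed on it and the gripper is clear of everything. I handed the job in at about 21 s; no verdict is reported.

**What I did:** I gripped the tube, laid it on the bed in line with the slide, and let go. Then I pushed the jaw's tab with shut fingers. The drag was about 4.5 N, and the push rose to about 15 N with no more movement, which I took as the tube firm against the fixed jaw.

**Last checks:**
- **Jaw position:** after I backed off, the wrist camera put the tab at (532.2, -82.6). The predicted seated position was (532.4, -82.4).
- **Tube:** its top was at 54.7 mm, which fits a 30 mm tube on the 25 mm bed. Its angle read 80.15° against the jaw's 79.73°. Part of its far end was cut off in that view.
- **Scene camera:** this disagreed by 2–3 mm on the tab, at (534.2, -80.2), slightly beyond its stated 2 mm calibration. Its outlines of the tube and sliding jaw had run together, so I relied on the wrist camera. The picture showed no visible gap at either jaw.

The first three move calls were refused as "invalid input", before the arm had moved. Giving all four values in every row fixed that.

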